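# Take the fuel-gas regulator off its left-hand yoke

### The arm

A 6-joint arm with a two-finger parallel gripper is mounted at the origin on the work surface. World frame = base frame: x ahead of the robot, y to its left, z up, the work surface at z = 0. Lengths are in m, angles in rad, forces in N, time in s.
With the tool pointing down it reaches from about 0.275 to 0.825 m from the base axis. Payload 5.2 kg.
Tool frame: the origin (TCP) lies at the very end of the fingers, on their centre line; the grasp point (between the pads) lies 19 mm behind it; z points along the fingers, y is the line along which they close (so a half turn about z gives the same grasp; the last joint's range is limited). The gripper opens to 93 mm and grips with 3 to 60 N. Pads are 15 mm wide; open, the fingers measure 128 mm over their backs; the gripper's body (75 mm by 188 mm) begins 65 mm behind the grasp point.
Start: joints at [1.112, 0.259, 1.535, -0, 1.348, -0.203], TCP at [0.139, 0.532, 0.194] pointing down, gripper open.
Joint ranges: [-3.14, 3.14], [-0.91, 2.08], [0.19, 2.58], [-1.22, 4.36], [0.22, 2.71], [-3.12, 3.12]. Speed limits (rad/s): [2.57, 2.57, 3.14, 3.14, 3.14, 3.14].

### API

Orientations are given as a unit quaternion [w, x, y, z].
In Python, from bench import sense, capture, job_done, boxes_of, pinpoint gives the robot as it stands.
- The arm moves only by the shell command python3 -m crank 'ROWS' [OPENING] [FORCE]. ROWS is JSON, a list of rows, each a list of 6 numbers: the shift along the tool's x, y, z in cm, then the turn, a rotation vector about the tool's x, y, z in degrees. In form: [[x, y, z, ax, ay, az], ...]. A call has exactly 5 rows; each row is the pose to reach, as a shift and turn from the pose commanded when the call began, along the tool's axes at that moment; what a row does not reach only later rows make up. A row lasts 1/12 s, in which the tool goes at most 41.7 mm and 7.16 degrees, less where a joint would pass 70% of its speed; a pose out of reach is approached as far as the arm can. A call with a gripper value outside its range is refused whole. OPENING is the opening in per cent of the stroke, from 0 (shut) to 100 (fully open), set as the call begins (- or left out, the last holds). The fingers move at their own pace and stop on an object; FORCE is the grip in N (left out, the last holds). Time passes only in rows, so rows that repeat a pose let the fingers close, or fill a call up. It gives the time, the measured TCP pose, the force, the opening and the grip force at its end, in the units of the state.
- sense(): the state, without advancing time (a new reading comes with each control period).
- capture(name): name is "scene" or "top" or "wrist"; returns a dict with "color" (384x512x3 uint8, blue, green, red), "camera_matrix" (3x3 intrinsics, pixels), "k1" (the pictures are not rectified: a ray, as slopes to the right and down, at radius r is drawn at 1 + k1 r^2 times it, then the intrinsics apply), "R" (3x3) and "t" (3): a world point X has camera coordinates R X + t. Camera axes: x right, y down, z forward; pixel columns grow to the right and rows downward; lengths in m; the calibration is good to about 2 mm. A picture is of the moment at which its call begins. There is no depth.
- job_done(): hands the job in; it is judged then, once.
Trained networks look in a picture, given as the dict that the camera call returned (one of the last four; its "shot" number tells which), for a name from the list of things; names that differ only in an ending like _2 or _b are one class to them, and where a whole thing is asked for, a point or a joint stands for the part that bears it (a point fixed in the world has none). Each returns a list of dicts, best first, with "conf" (0 to 1); they miss things now and then, are a little off and sometimes report something else, mostly with a low value. They report only what shows in the picture. A call takes as long as a camera call. They do not tell look-alikes from the thing itself.
- boxes_of(label, picture): "rect" ([centre column, centre row, width, height] in pixels, round what is visible of it).
- pinpoint(label, picture): "at" ([row, column] in pixels: a listed point, or the origin of a listed thing).
The state is a dict: "clock": time; "joints": joint angles; "joint_velocities": joint speeds; "tau": joint torques, N m; "position": TCP position; "orientation": TCP orientation; "force": force on the tool from outside, world axes, zero at the start; "moment": the same for the moment, N m; "opening": finger opening in m; "grip_force": force on a finger pad.
Only numpy, scipy, OpenCV 4.12 (cv2) and the standard library are available. Lean on these libraries where they do the work, as an engineer would, in place of code of your own. Each camera call takes 0.05 s, during which the arm holds its last target. There are 200 camera calls.

### The job

The brass regulator on the sloping bench gas point has to come off for testing. Its yoke screw has a left-hand thread, so back it off by turning the tee bar clockwise as you look down on the bar (make sure by feel that it is coming loose, and never tighten it), and leave it backed right off; only then slide the regulator out sideways from under the yoke, and set it gently in the black tray, standing on its flat base. Leave the jar, the copper pipe bend and the screwdriver where they are.

Things in the scene. Friction and masses are not known exactly. Their poses are not given: they have to be found in the camera images.
- station: Bench gas point, fixed; its place and yaw (within 0.35 rad) vary, left or right of the robot's middle. Origin on the bench, z up. Base plate 150 x 205 x 12 mm; on legs over it a grey bed, 130 x 205 mm, slopes 30 degrees (0.524 rad) down towards the station's -x, the robot's side. The point 'bed' gives the slope's own frame.
- bed (a point): On the bed's floor under the screw axis, 80 mm above the station's origin. Axes: x uphill, y level (= station y), z straight out of the slope. The bed runs from y -55 to 150 mm, x -65 to 65. Curbs 9 mm high along y leave a 50 mm gap between x -25 and 25; a stop closes it at y = -28. The regulator leaves towards +y, or up along z once clear of the yoke.
- yoke (a point): Top centre of the fixed dark steel yoke frame, 46 mm above the bed's floor along the bed's z. The frame bridges the channel: bed x -42 to 42, y -20 to 20 mm, bridge from 28 to 46 mm above the floor, with a 24 mm wide collar on it up to 52 mm round the screw.
- tee (a joint): Yoke screw, rad. Grows as the tee bar turns clockwise, seen looking down on the bar along the bed's -z: this loosens it (left-hand thread). Starts at 0 (tight) to 0.3; turned below 0 it presses on the regulator, and below -0.3 counts as tightened. Backs out 2.5 mm per rad; its tip leaves the regulator's dimple at about 2.2; end stop 3.2. Friction about 0.12 N m; stays where left.
- tee_grip (a point): Centre of the round steel tee bar, 14 mm thick, 104 mm long, on the screw axis: 75 mm above the bed's floor plus 2.5 mm per rad. The bar lies along this frame's y; z is the screw axis, outward; the frame turns with the bar (parallel to the bed's at joint 0). The screw under it is 11 mm thick, with a look-only 19 mm ring; fingertips have 22 mm free below the bar's centre.
- regulator_grip (a point): Centre of the regulator's brass block, to grip across x: 42 (x) x 36 (y) x 56 mm high (z). On it a knob, 28 mm wide, 16 high; on its +y side a gauge drum 42 mm wide, out to 43 mm. At the start its axes are the bed's and it lies at bed y = 85 mm, 44 mm above the floor; the dimpled tongue (-y end) is under the yoke. 55 mm towards +y clears it. Mass 0.4 to 0.8 kg.
- regulator_base (a point): Centre of the underside of the regulator's flat base bar, 44 mm wide (x), 155 long (y), 16 high (z), one piece with the block. Axes as regulator_grip, which lies 44 mm above (z) and 32.5 mm towards +y from here.
- tray: Black open tray, fixed, outside 150 x 220 mm (x, y), walls 5 mm thick and 30 mm high, floor 5 mm thick. Origin on the bench under its centre. Lies on the other side of the robot's middle from the gas point.
- jar_mid (a point): Half-way up a loose white jar, 54 mm in diameter, 105 mm high, upright on the bench beyond the gauge, about 237 mm from the station's origin towards its +y. Bystander.
- pipe_mid (a point): Middle of a loose copper pipe bend, an upside-down U in its xz plane, 106 mm wide, 150 mm high, on a 130 x 60 x 10 mm steel foot; the point is 75 mm above the bench. About 165 mm from the station's origin towards its -y. Bystander.
- screwdriver_grip (a point): Handle of a loose red screwdriver, 200 mm long, 26 mm thick, lying on the bench in front of the gas point (its -x side). Bystander.
Things that resemble listed ones, but are neither listed nor needed, are in the scene too. Leave any green or turquoise look-alike of the part that bears regulator_grip alone.

How it is judged:
By the outcome, as a careful person would: the job done as asked, in the order asked, and still so for the second after the job is handed in, with the robot touching nothing.
It also fails if it takes over 72 s, if anything falls off the work surface, if the arm or the gripper's body presses on something with over 40 N, if the wrist force passes 120 N, or if a joint passes its speed limit or range.

## Working session

There is one attempt and no reset: what is moved stays moved. The work goes in short steps, Python scripts to look and compute and a shell command to move; the robot and the scene stay as the last step left them, time stands still between calls to the robot, and variables do not carry over. Pictures are saved under pics/ and viewed, at most 10 in all, crops included, and the job is handed in when it is done.

```bash
ls; mkdir -p pics; cat > h.py <<'E'
import numpy as np, cv2
from bench import sense, capture, job_done, boxes_of, pinpoint
from scipy.spatial.transform import Rotation as Ro
def R_of(q): return Ro.from_quat([q[1],q[2],q[3],q[0]])
def ray(p,at):
    K=np.array(p["camera_matrix"]);k=p["k1"]
    d=np.array([(at[1]-K[0,2])/K[0,0],(at[0]-K[1,2])/K[1,1]])
    u=d.copy()
    for _ in range(20): u=d/(1+k*(u@u))
    R=np.array(p["R"]);t=np.array(p["t"])
    v=R.T@np.array([u[0],u[1],1]);return -R.T@t, v/np.linalg.norm(v)
def proj(p,X):
    K=np.array(p["camera_matrix"]);c=np.array(p["R"])@X+np.array(p["t"]);u=c[:2]/c[2]
    u=u*(1+p["k1"]*(u@u));return np.array([u[1]*K[1,1]+K[1,2],u[0]*K[0,0]+K[0,2]])
def tri(rs):
    A=np.zeros((3,3));b=np.zeros(3)
    for o,v in rs:
        P=np.eye(3)-np.outer(v,v);A+=P;b+=P@o
    X=np.linalg.solve(A,b)
    return X,[np.linalg.norm(np.cross(X-o,v)) for o,v in rs]
def atz(p,at,z):
    o,v=ray(p,at);return o+v*(z-o[2])/v[2]
def move(Rt,pt):
    "rows numbers (cm,deg) from present measured pose to target"
    s=sense();R0=R_of(s["orientation"]);
    d=R0.inv().apply(np.array(pt)-np.array(s["position"]))*100
    return np.round(d,2),np.round((R0.inv()*Rt).as_rotvec(degrees=True),2)
E
python3 - <<'E'
from h import *
P={n:capture(n) for n in("scene","top","wrist")}
cv2.imwrite("pics/a.png",np.hstack([P["scene"]["color"],P["top"]["color"]])[:, :].copy() if 0 else cv2.resize(np.vstack([np.hstack([P["scene"]["color"],P["top"]["color"]])]),(800,300)))
cv2.imwrite("pics/scene.png",P["scene"]["color"]);cv2.imwrite("pics/top.png",P["top"]["color"])
cv2.imwrite("pics/wrist.png",P["wrist"]["color"])
for l in["station","bed","yoke","tee_grip","regulator_grip","regulator_base","tray","jar_mid","pipe_mid","screwdriver_grip"]:
    for n in("scene","top","wrist"):
        r=pinpoint(l,P[n]);print(l,n,[(np.round(x["at"]).tolist(),round(x["conf"],2)) for x in r[:3]])
print(sense()["clock"])
E
```

```text
pics
station scene [([261.0, 320.0], 0.7)]
station top [([177.0, 183.0], 0.65)]
station wrist []
bed scene [([236.0, 326.0], 0.68)]
bed top [([169.0, 183.0], 0.57)]
bed wrist []
yoke scene [([219.0, 323.0], 0.72), ([235.0, 326.0], 0.28)]
yoke top [([176.0, 182.0], 0.56)]
yoke wrist []
tee_grip scene [([206.0, 329.0], 0.81)]
tee_grip top [([176.0, 177.0], 0.6), ([172.0, 182.0], 0.23)]
tee_grip wrist []
regulator_grip scene [([190.0, 309.0], 0.92), ([196.0, 253.0], 0.84), ([184.0, 202.0], 0.73)]
regulator_grip top [([268.0, 204.0], 0.98), ([237.0, 265.0], 0.95), ([244.0, 328.0], 0.72)]
regulator_grip wrist []
regulator_base scene [([237.0, 343.0], 0.83), ([187.0, 189.0], 0.63), ([194.0, 330.0], 0.59)]
regulator_base top [([240.0, 344.0], 0.98), ([230.0, 249.0], 0.89), ([270.0, 189.0], 0.63)]
regulator_base wrist []
tray scene [([224.0, 152.0], 0.76)]
tray top [([176.0, 184.0], 0.19)]
tray wrist []
jar_mid scene [([246.0, 416.0], 0.61)]
jar_mid top [([192.0, 102.0], 0.59)]
jar_mid wrist []
pipe_mid scene [([232.0, 259.0], 0.57)]
pipe_mid top [([159.0, 237.0], 0.72)]
pipe_mid wrist []
screwdriver_grip scene [([226.0, 317.0], 0.78), ([232.0, 256.0], 0.59)]
screwdriver_grip top [([213.0, 195.0], 0.7)]
screwdriver_grip wrist []
1.65
```

View pics/scene.png

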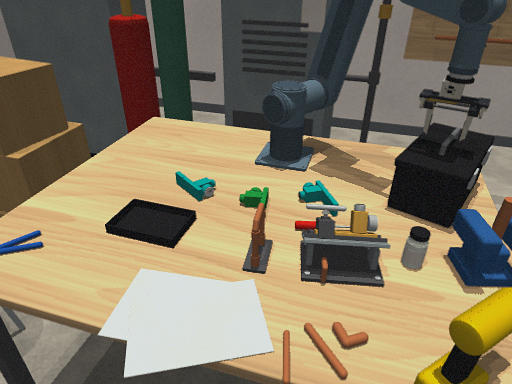

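View pics/top.png

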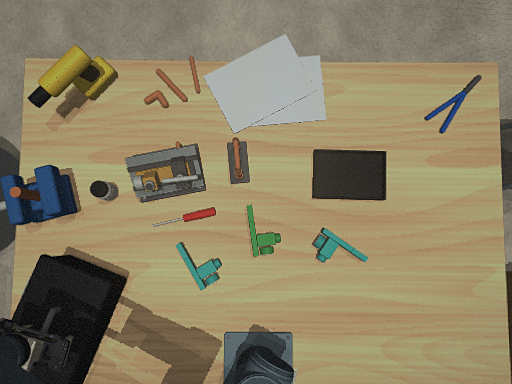

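The scene view shows the brass regulator in the yoke at about (row 222, col 360), and the top view shows it at about (182,150). Three things could be taken for it: the green look-alike at top (240,262), the turquoise one at top (268,204) and the turquoise one at top (244,340). I choose the brass one, between the jar (190,102) and the pipe bend (160,237). Next is one close crop.

```bash
python3 - <<'E'
from h import *
a=cv2.imread("pics/scene.png")[185:295,285:435];b=cv2.imread("pics/top.png")[130:210,80:250]
a=cv2.resize(a,(600,440),interpolation=cv2.INTER_CUBIC)[:, :]
a=cv2.resize(a,(400,293));b=cv2.resize(b,None,fx=4.6,fy=4.6,interpolation=cv2.INTER_CUBIC)[:, :]
a=cv2.resize(cv2.imread("pics/scene.png")[195:255,290:390],(400,240),interpolation=cv2.INTER_CUBIC)
b=b[:360,:782]
c=np.zeros((600,782,3),np.uint8);c[:b.shape[0]]=b;c[360:600,:400]=a
c[360:600,402:]=cv2.resize(cv2.imread("pics/wrist.png"),(380,240))
cv2.imwrite("pics/crop.png",c)
P={n:capture(n) for n in("scene","top")}
for n in P: print(n,P[n]["camera_matrix"],P[n]["k1"],-np.array(P[n]["R"]).T@P[n]["t"])
def T(a,b):print(np.round(tri([ray(P["scene"],a),ray(P["top"],b)]),4).tolist() if 0 else tri([ray(P["scene"],a),ray(P["top"],b)]))
T([206,329],[176,177]);T([246,416],[192,102]);T([232,259],[159,237])
for at in([151,313],[151,386],[199,387],[200,313]):print(atz(P["top"],at,.03))
E
```

```text
scene [[376.38460392   0.         254.29148165]
 [  0.         376.38460392 196.52341755]
 [  0.           0.           1.        ]] -0.00862476329831548 [1.37374211 0.28097995 0.68345666]
top [[449.4417131    0.         253.4873338 ]
 [  0.         449.4417131  196.64965315]
 [  0.           0.           1.        ]] 0.03892657011938732 [0.38839991 0.01417971 1.39695373]
(array([0.55304679, 0.2327354 , 0.15377116]), [np.float64(0.0009122216535263226), np.float64(0.0009122216535262243)])
(array([0.51581549, 0.47001114, 0.05262209]), [np.float64(0.002108867501116029), np.float64(0.002108867501115973)])
(array([0.6160021 , 0.06797507, 0.07823978]), [np.float64(0.0005236274073638503), np.float64(0.0005236274073638653)])
[ 0.6513376  -0.16304633  0.03      ]
[ 0.65319984 -0.38636752  0.03      ]
[ 0.50548519 -0.38729375  0.03      ]
[ 0.50010005 -0.16295139  0.03      ]
```

View pics/crop.png

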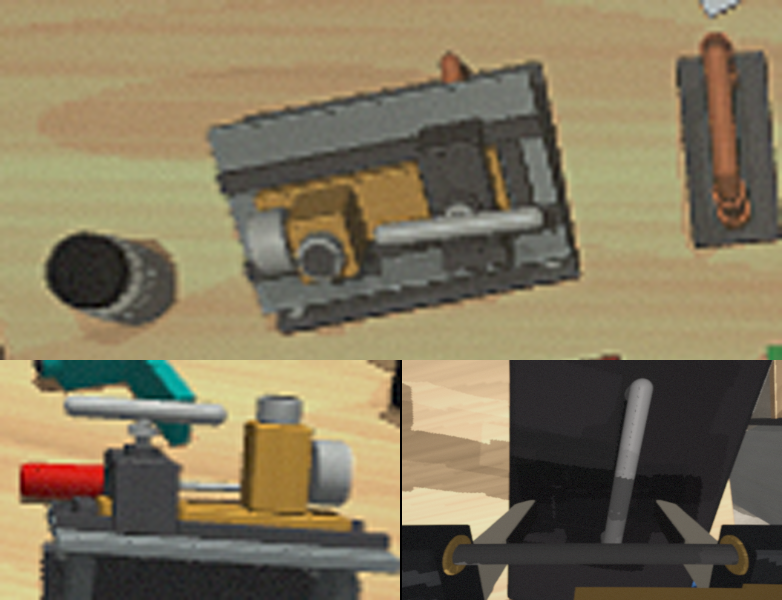

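The crop confirms the brass block, its grey gauge (crop 240,268), the yoke (180,455) and the tee bar (225,460). The bar is turned a little against the bed, and the jar and pipe bend are on either side. The wrist view shows only the black box.

```bash
cat > st.py <<'E'
from h import *
def frame(yaw):
    "bed axes as columns"
    return Ro.from_euler('z',yaw)*Ro.from_euler('y',-np.pi/6)   # x uphill (+x,+z)
def tool(yaw,th,flip):
    B=frame(yaw).as_matrix()@Ro.from_euler('z',-th).as_matrix()
    y=B[:,0]*(1 if flip else -1); z=-B[:,2]; x=np.cross(y,z)
    return Ro.from_matrix(np.c_[x,y,z])
E
python3 - <<'E'
from st import *
P={n:capture(n) for n in("scene","top")}
def T(n,a,b):
    X,e=tri([ray(P["scene"],a),ray(P["top"],b)]);print(n,X.round(4),np.round(e,4));return X
a=T("bar+y",[208.2,346],[181.1,162.2]);b=T("bar-y",[206.7,307.5],[176.3,198]);c=(a+b)/2;print(c,np.linalg.norm(a-b))
k=T("knob",[195+44/4,290+279/4],[185.8,149.6])
B=frame(.2);print("bar in bed",B.inv().apply((a-b)/np.linalg.norm(a-b)));print("knob-tee in bed",B.inv().apply(k-c))
for at in([158,126],[144,197]):print(atz(P["top"],at,.08+.065*.5))
for yaw in(.196,.22): 
  for f in(0,1): print(yaw,f,move(tool(yaw,.1,f),c))
s=sense();print(s["clock"],R_of(s["orientation"]).as_matrix().round(3),s["joints"])
E
```

```text
bar+y [0.5392 0.275  0.1468] [0.001 0.001]
bar-y [0.5542 0.1773 0.1411] [0.0023 0.0023]
[0.54670085 0.22614215 0.14392446] 0.09906029013721089
knob [0.5251 0.3082 0.1514] [0.0006 0.0006]
bar in bed [0.06945767 0.9972385  0.026287  ]
knob-tee in bed [-0.00045202  0.08475037  0.00889439]
[0.60930729 0.38695761 0.1125    ]
[0.65262533 0.1834832  0.1125    ]
0.196 0 (array([-47.17, -19.29,   4.99]), array([  17.1 ,  -30.61, -107.28]))
0.196 1 (array([-47.17, -19.29,   4.99]), array([-27.85, -15.56,  68.16]))
0.22 0 (array([-47.17, -19.29,   4.99]), array([  16.8 ,  -30.94, -108.61]))
0.22 1 (array([-47.17, -19.29,   4.99]), array([-27.97, -15.19,  66.82]))
1.85 [[-0.967  0.253 -0.   ]
 [ 0.253  0.967 -0.   ]
 [ 0.    -0.    -1.   ]] [ 1.11216921e+00  2.58613193e-01  1.53498168e+00 -3.63658349e-06
  1.34804748e+00 -2.02811020e-01]
```

The geometry is consistent: the knob lies (0, 85, 9) mm from the tee in the bed frame, with yaw about 0.2. I'll hover 10 cm off the tee along the slope's normal, holding the half-turn that puts joint 6 near -2.75, so the whole turn fits in its range.

```bash
cat > go.py <<'E'
import sys
from st import *
# go.py bedx bedy bedz(cm, TCP rel. to tee bar centre C at yaw) theta [yaw] -> numbers
C=np.array([.5467,.2261,.1439])
def go(x,y,z,th,yaw=.205,C=C):
    return move(tool(yaw,th,0),C+frame(yaw).apply(np.array([x,y,z])/100))
if __name__=="__main__":
    a=[float(v) for v in sys.argv[1:]];print(*go(*a));s=sense();print(round(s["clock"],2),np.round(s["joints"],2))
E
python3 go.py 0 0 10 .1
```

```text
[-42.69 -21.52  -3.66] [  16.98  -30.73 -107.78]
1.85 [ 1.11  0.26  1.53 -0.    1.35 -0.2 ]
```

```bash
python3 -m crank '[[-5,-2,-4,0,0,-7],[-9,-4,-4,1,-2,-14],[-13,-6,-4,2,-4,-21],[-17,-8,-4,3,-6,-28],[-21,-10,-4,4,-8,-35]]' 100 50; python3 go.py 0 0 10 .1
```

```text
clock: 2.27
position: [0.2929, 0.4037, 0.2341]
orientation: [0.063, -0.173, 0.982, -0.042]
force: [1.0, 0.4, -0.2]
opening: 0.0925
grip_force: 0.0
[-12.55 -24.42   4.34] [ 14.12 -20.77 -73.55]
2.27 [ 0.83  0.13  1.61 -0.15  1.36 -1.06]
```

```bash
python3 -m crank '[[-2.5,-5,1,1.3,-1.9,-6.7],[-5,-10,2,2.6,-3.8,-13.4],[-7.5,-15,3,3.9,-5.7,-20.1],[-10,-20,4,5.2,-7.6,-26.8],[-12.5,-24.4,4.3,6.5,-9.5,-33.5]]'; python3 go.py 0 0 10 .1
```

```text
clock: 2.68
position: [0.4403, 0.264, 0.2279]
orientation: [0.136, -0.442, 0.881, -0.098]
force: [-0.3, 1.7, -0.4]
opening: 0.0931
grip_force: 0.0
[ 0.54 -7.24  1.88] [  7.79 -11.62 -40.79]
2.68 [ 0.47  0.02  1.79 -0.22  1.07 -1.94]
```

```bash
python3 -m crank '[[0.1,-1.5,0.4,1.3,-1.9,-6.7],[0.2,-3,0.8,2.6,-3.8,-13.4],[0.3,-4.5,1.2,3.9,-5.7,-20.1],[0.4,-6,1.6,5.2,-7.6,-26.8],[0.5,-7.2,1.9,6.5,-9.5,-33.5]]'; python3 go.py 0 0 10 .1; python3 - <<'E'
from h import *
p=capture("wrist");cv2.imwrite("pics/w1.png",p["color"])
for l in("tee_grip","yoke","regulator_grip"):
    print(l,[(np.round(x["at"]).tolist(),round(x["conf"],2)) for x in pinpoint(l,p)[:2]])
import go
for n,X in(("C",go.C),("end+",[.5392,.275,.1468]),("end-",[.5542,.1773,.1411]),("knob",[.5251,.3082,.1514])):print(n,proj(p,np.array(X)).round())
E
```

```text
clock: 3.1
position: [0.4959, 0.2182, 0.2303]
orientation: [0.196, -0.668, 0.704, -0.144]
force: [-0.6, 0.2, 0.9]
opening: 0.0928
grip_force: 0.0
[ 0.22 -0.19  0.06] [ 1.52 -2.44 -8.47]
3.1 [ 0.25 -0.07  1.93 -0.08  0.8  -2.79]
tee_grip [([186.0, 253.0], 0.64)]
yoke [([176.0, 254.0], 0.56)]
regulator_grip [([247.0, 272.0], 0.77)]
C [182. 256.]
end+ [229. 264.]
end- [132. 246.]
knob [262. 276.]
```

View pics/w1.png

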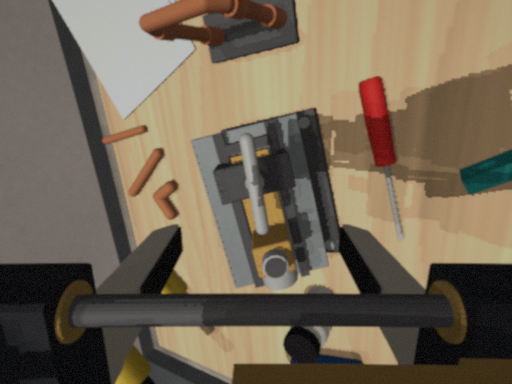

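The wrist view shows the bar from (138,248) to (232,263) with its middle at (185,255), against a predicted (182,256), so it agrees. I'll finish the turn and go down.

```bash
python3 -m crank '[[0.1,-0.1,0,1,-1.5,-5.5],[0.2,-0.2,0,1.5,-2.4,-8.5],[0.2,-0.2,0,1.5,-2.4,-8.5],[0.2,-0.2,0,1.5,-2.4,-8.5],[0.2,-0.2,0,1.5,-2.4,-8.5]]'; python3 go.py 0 0 -1.6 .1
```

```text
clock: 3.72
position: [0.497, 0.2174, 0.2311]
orientation: [-0.208, 0.716, -0.649, 0.152]
force: [0.4, -0.1, -0.2]
opening: 0.0931
grip_force: 0.0
[ 0.14 -0.05 11.67] [ 0.14 -0.09 -0.43]
3.72 [ 0.21 -0.1   1.97 -0.    0.75 -3.03]
```

```bash
python3 -m crank '[[0.1,0,3,0,0,0],[0.1,0,6,0,0,0],[0.1,0,9,0,0,0],[0.1,0,10.5,0,0,0],[0.1,0,11.6,0,0,0]]'; python3 -m crank '[[0,0,0,0,0,0],[0,0,0,0,0,0],[0,0,0,0,0,0],[0,0,0,0,0,0],[0,0,0,0,0,0]]' 8 50; python3 go.py 0 0 -1.6 .1; python3 - <<'E'
from h import *
p=capture("wrist");cv2.imwrite("pics/w2.png",p["color"]);s=sense();print(np.round(s["moment"],2),s["opening"],s["grip_force"])
E
```

```text
clock: 4.13
position: [0.5535, 0.228, 0.1278]
orientation: [-0.207, 0.716, -0.649, 0.151]
force: [-0.3, -0.4, 0.3]
opening: 0.0931
grip_force: 0.0
clock: 4.55
position: [0.5541, 0.2276, 0.1317]
orientation: [-0.209, 0.716, -0.648, 0.153]
force: [0.1, -0.5, 0.3]
opening: 0.0644
grip_force: 0.0
[0.   0.05 0.17] [-0.01 -0.06 -0.29]
4.55 [ 0.2   0.13  2.02 -0.    0.48 -3.04]
[0.03 0.35 0.04] 0.060441990376288626 0.0
```

View pics/w2.png

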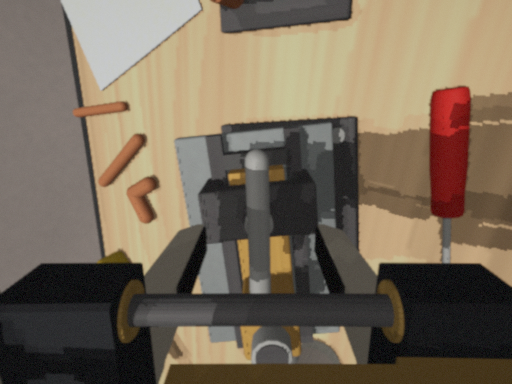

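The bar is centred between the fingers (row 219, col 258) and parallel to them. Now I'll close.

```bash
for i in 1 2; do python3 -m crank '[[0,0,0,0,0,0],[0,0,0,0,0,0],[0,0,0,0,0,0],[0,0,0,0,0,0],[0,0,0,0,0,0]]' 8 50; done; python3 go.py 0 0 -1.6 .1; python3 -c "
from h import *
s=sense();print(np.round(s['moment'],2))"
```

```text
clock: 5.02
position: [0.5537, 0.2274, 0.1302]
orientation: [-0.208, 0.716, -0.648, 0.152]
force: [-0.5, 0.2, -1.1]
opening: 0.027
grip_force: 0.0
clock: 5.43
position: [0.5538, 0.2274, 0.1302]
orientation: [-0.208, 0.716, -0.648, 0.152]
force: [0.2, 0.8, 0.3]
opening: 0.0071
grip_force: 0.0
[-0.02 -0.06  0.05] [ 0.13 -0.08 -0.28]
5.43 [ 0.2   0.13  2.02 -0.    0.48 -3.04]
[ 0.06  0.35 -0.03]
```

```bash
python3 - <<'E'
from h import *
p=capture("wrist");q=capture("scene")
X=np.array(sense()["position"]);r,c=proj(q,X).round().astype(int);print(r,c,proj(p,X))
a=cv2.resize(q["color"][r-60:r+30,c-60:c+60],(400,300),interpolation=cv2.INTER_CUBIC)
cv2.imwrite("pics/w3.png",np.hstack([a,cv2.resize(p["color"],(400,300))]));print(r-60,c-60)
E
```

```text
213 326 [218.92900941 260.21065133]
153 266
```

View pics/w3.png

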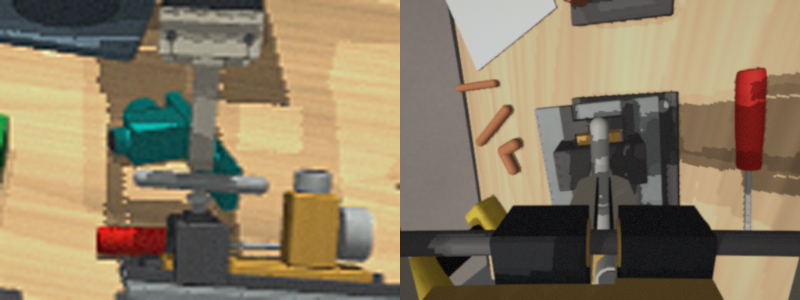

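```bash
python3 - <<'E'
from h import *
p=capture("wrist");q=capture("scene")
a=cv2.resize(q["color"][170:230,290:370],(400,300),interpolation=cv2.INTER_CUBIC)
b=cv2.resize(p["color"][130:310,160:360],(400,360),interpolation=cv2.INTER_CUBIC)
c=np.zeros((360,800,3),np.uint8);c[:300,:400]=a;c[:,400:]=b
cv2.imwrite("pics/w4.png",c)
o=-np.array(p["R"]).T@p["t"];s=sense();X=np.array(s["position"]);print("cam in tool",R_of(s["orientation"]).inv().apply(o-X))
E
```

```text
cam in tool [ 7.79406936e-02 -5.15091552e-06 -1.91134164e-01]
```

View pics/w4.png

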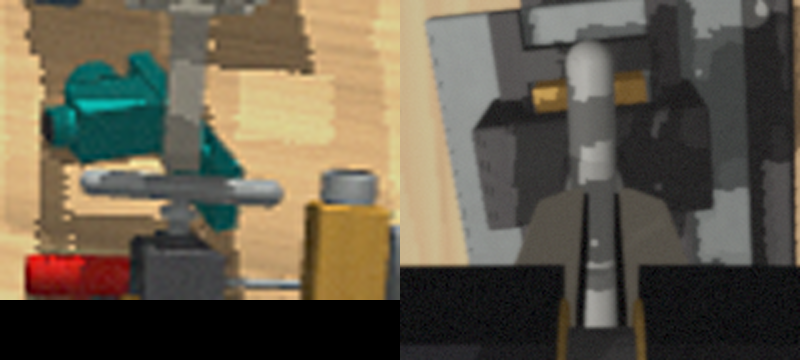

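```bash
python3 - <<'E'
from h import *
p=capture("wrist");q=capture("scene");s=sense();X=np.array(s["position"]);R=R_of(s["orientation"])
print(p["camera_matrix"][0][0],R_of(s["orientation"]).inv().apply(np.array(p["R"])[2]))
for dz in(0,-.01,-.02,-.03,-.04):
  print(dz,proj(p,X+R.apply([0,0,dz])).round(),"open93 cols",[proj(p,X+R.apply([0,y,dz]))[1].round() for y in(-.0465,.0465)],"scene",proj(q,X+R.apply([0,0,dz])).round(1))
C=np.array([.5467,.2261,.1439]);B=R.as_matrix();x=B[:,0]
for dz in(0,.02,.04):print(dz,[proj(p,C+R.apply([a,b,dz])).round() for a,b in((-.052,-.007),(-.052,.007),(0,0))],[proj(q,C+R.apply([a,0,dz])).round(1) for a in(-.052,.052)])
E
```

```text
306.10858134807825 [-2.87129584e-01  1.80275943e-04  9.57891732e-01]
0 [219. 260.] open93 cols [np.float64(191.0), np.float64(330.0)] scene [213.4 325.5]
-0.01 [225. 260.] open93 cols [np.float64(187.0), np.float64(333.0)] scene [209.6 325.7]
-0.02 [231. 260.] open93 cols [np.float64(184.0), np.float64(337.0)] scene [205.7 326. ]
-0.03 [239. 260.] open93 cols [np.float64(179.0), np.float64(341.0)] scene [201.8 326.2]
-0.04 [247. 260.] open93 cols [np.float64(175.0), np.float64(346.0)] scene [198.  326.5]
0 [array([300., 249.]), array([300., 270.]), array([229., 259.])] [array([208.8, 346.6]), array([206.1, 305.7])]
0.02 [array([283., 250.]), array([283., 269.]), array([217., 259.])] [array([216.6, 346.1]), array([213.8, 305.2])]
0.04 [array([268., 251.]), array([268., 268.]), array([207., 259.])] [array([224.4, 345.6]), array([221.4, 304.8])]
```

The scene crop shows the finger ending at about row 204, just above the bar, while the reported TCP projects to row 213. The wrist picture agrees: the real fingertips are about 22–25 mm short of the reported TCP, and the fingers closed above the bar. I'll reopen, since wide-open fingers also clear the yoke, go 2.4 cm deeper and close again.

```bash
Z='[[0,0,0,0,0,0],[0,0,0,0,0,0],[0,0,0,0,0,0],[0,0,0,0,0,0],[0,0,0,0,0,0]]'; python3 -m crank '[[0,0,0,0,0,0],[0,0,0,0,0,0],[0,0,0,0,0,0],[0,0,0,0,0,0],[0,0,0,0,0,0]]' 100 >/dev/null;  python3 -m crank '[[0,0,0,0,0,0],[0,0,0,0,0,0],[0,0,0,0,0,0],[0,0,0,0,0,0],[0,0,0,0,0,0]]'>/dev/null; python3 -m crank '[[0,0,0,0,0,0],[0,0,0,0,0,0],[0,0,0,0,0,0],[0,0,0,0,0,0],[0,0,0,0,0,0]]'; python3 -m crank '[[0,0,0.5,0,0,0],[0,0,1,0,0,0],[0,0,1.5,0,0,0],[0,0,2,0,0,0],[0,0,2.4,0,0,0]]'; python3 -m crank '[[0,0,0,0,0,0],[0,0,0,0,0,0],[0,0,0,0,0,0],[0,0,0,0,0,0],[0,0,0,0,0,0]]' 8 20; python3 -m crank '[[0,0,0,0,0,0],[0,0,0,0,0,0],[0,0,0,0,0,0],[0,0,0,0,0,0],[0,0,0,0,0,0]]'; python3 -m crank '[[0,0,0,0,0,0],[0,0,0,0,0,0],[0,0,0,0,0,0],[0,0,0,0,0,0],[0,0,0,0,0,0]]'; python3 go.py 0 0 -4 .1
```

```text
clock: 6.98
position: [0.5537, 0.2275, 0.1302]
orientation: [-0.208, 0.716, -0.648, 0.152]
force: [0.1, -0.5, 0.5]
opening: 0.0928
grip_force: 0.0
clock: 7.4
position: [0.5655, 0.2298, 0.1085]
orientation: [-0.208, 0.716, -0.648, 0.152]
force: [-0.4, -0.2, 0.3]
opening: 0.0929
grip_force: 0.0
clock: 7.82
position: [0.5655, 0.2299, 0.1097]
orientation: [-0.208, 0.716, -0.648, 0.153]
force: [0.6, 0.1, -0.5]
opening: 0.0641
grip_force: 0.0
clock: 8.23
position: [0.5655, 0.2298, 0.1095]
orientation: [-0.208, 0.716, -0.648, 0.152]
force: [0.1, 0.4, -0.9]
opening: 0.0312
grip_force: 0.0
clock: 8.65
position: [0.5671, 0.23, 0.1105]
orientation: [-0.209, 0.716, -0.648, 0.153]
force: [5.7, 0.7, -1.2]
opening: 0.0133
grip_force: 20.0
[-0.02  0.13  0.07] [-0.05 -0.07 -0.28]
8.65 [ 0.2   0.18  2.02 -0.    0.42 -3.04]
```

The fingers stopped at 13.3 mm with 20 N, so the 14 mm bar is gripped. Now I firm the grip and turn clockwise (+z of the tool), rising with the thread and feeling the force and moment.

```bash
cat > f.py <<'E'
from st import *
s=sense();R=R_of(s["orientation"]).inv()
print("t",round(s["clock"],2),"F tool",R.apply(s["force"]).round(1),"M tool",R.apply(s["moment"]).round(2),"open",round(s["opening"],4),"grip",round(s["grip_force"],1),"q",np.round(s["joints"],2))
E
python3 -m crank '[[0,-0.1,0,0,0,0],[0,-0.1,0,0,0,0],[0,-0.1,0,0,0,0],[0,-0.1,0,0,0,0],[0,-0.1,0,0,0,0]]' 8 50 >/dev/null; python3 f.py;python3 -m crank '[[0,0,-0.01,0,0,3],[0,0,-0.03,0,0,6],[0,0,-0.04,0,0,9],[0,0,-0.05,0,0,12],[0,0,-0.06,0,0,15]]' >/dev/null; python3 f.py
```

```text
t 9.07 F tool [ 0.4 -4.1  2. ] M tool [ 0.4  -0.08 -0.1 ] open 0.0125 grip 50.0 q [ 0.2   0.18  2.01 -0.    0.42 -3.04]
t 9.48 F tool [-1.1 -4.5  0.8] M tool [ 0.3  -0.17 -0.1 ] open 0.0128 grip 50.0 q [ 0.2   0.18  2.01 -0.    0.43 -2.77]
```

The resisting moment stays at the friction level (about 0.1 N·m), so it is turning freely. I'll continue.

```bash
python3 -m crank '[[0,0,-0.03,0,0,7],[0,0,-0.06,0,0,14],[0,0,-0.09,0,0,21],[0,0,-0.12,0,0,28],[0,0,-0.15,0,0,35]]' >/dev/null; python3 f.py;python3 -m crank '[[0,0,-0.03,0,0,7],[0,0,-0.06,0,0,14],[0,0,-0.09,0,0,21],[0,0,-0.12,0,0,28],[0,0,-0.15,0,0,35]]' >/dev/null; python3 f.py
```

```text
t 9.9 F tool [-3.3 -2.1  0.6] M tool [-0.04 -0.45 -0.11] open 0.0125 grip 50.0 q [ 0.2   0.18  2.01 -0.    0.43 -2.16]
t 10.32 F tool [-4.2  1.   0.9] M tool [-0.55 -0.47 -0.13] open 0.0131 grip 50.0 q [ 0.2   0.17  2.01 -0.    0.43 -1.55]
```

```bash
python3 -m crank '[[0,0,-0.03,0,0,7],[0,0,-0.06,0,0,14],[0,0,-0.09,0,0,21],[0,0,-0.12,0,0,28],[0,0,-0.15,0,0,35]]' >/dev/null; python3 f.py;python3 -m crank '[[0,0,-0.03,0,0,7],[0,0,-0.06,0,0,14],[0,0,-0.09,0,0,21],[0,0,-0.12,0,0,28],[0,0,-0.15,0,0,35]]' >/dev/null; python3 f.py;python3 -m crank '[[0,0,-0.02,0,0,3],[0,0,-0.03,0,0,6],[0,0,-0.04,0,0,9],[0,0,-0.05,0,0,12],[0,0,-0.07,0,0,15]]' >/dev/null; python3 f.py
```

```text
t 10.73 F tool [-1.4  4.6  1.5] M tool [-0.73 -0.13 -0.14] open 0.0129 grip 50.0 q [ 0.2   0.17  2.01 -0.    0.44 -0.94]
t 11.15 F tool [0.7 4.8 1.7] M tool [-0.74  0.19 -0.17] open 0.0126 grip 50.0 q [ 0.2   0.17  2.01 -0.    0.44 -0.33]
t 11.57 F tool [1.8 4.9 2.5] M tool [-0.69  0.33 -0.2 ] open 0.0129 grip 50.0 q [ 0.2   0.16  2.01 -0.    0.44 -0.07]
```

```bash
python3 -m crank '[[0,0,-0.01,0,0,1],[0,0,-0.01,0,0,2],[0,0,-0.02,0,0,3],[0,0,-0.02,0,0,4],[0,0,-0.02,0,0,4]]' >/dev/null; python3 f.py;python3 -m crank '[[0,0,-0.01,0,0,1],[0,0,-0.01,0,0,2],[0,0,-0.01,0,0,2.5],[0,0,-0.01,0,0,3],[0,0,-0.01,0,0,3]]' >/dev/null; python3 f.py
```

```text
t 11.98 F tool [2.3 4.3 2.3] M tool [-0.61  0.44 -0.1 ] open 0.0127 grip 50.0 q [ 0.2   0.16  2.01 -0.    0.44  0.  ]
t 12.4 F tool [2.8 3.2 2.6] M tool [-0.6   0.45 -0.1 ] open 0.0125 grip 50.0 q [ 0.2   0.16  2.01 -0.    0.44  0.05]
```

```bash
for i in 1; do python3 -m crank '[[0,0,-0.01,0,0,1],[0,0,-0.01,0,0,2],[0,0,-0.02,0,0,3],[0,0,-0.02,0,0,3],[0,0,-0.02,0,0,3]]' >/dev/null; python3 f.py;python3 -m crank '[[0,0,-0.01,0,0,1],[0,0,-0.01,0,0,2],[0,0,-0.01,0,0,3],[0,0,-0.01,0,0,3],[0,0,-0.01,0,0,3]]' >/dev/null; python3 f.py; done
```

```text
t 12.82 F tool [3.1 4.7 3.3] M tool [-0.56  0.44 -0.24] open 0.0127 grip 50.2 q [ 0.2   0.16  2.01 -0.    0.44  0.1 ]
t 13.23 F tool [3.2 5.1 4.3] M tool [-0.6   0.47 -0.73] open 0.0126 grip 51.8 q [ 0.2   0.16  2.01 -0.    0.44  0.16]
```

The moment jumped from 0.1 to 0.73 N·m about 183° from the start, so the screw is at its end stop and backed right off. I'll open, lift and move over the regulator.

```bash
sed -i 's/tool(yaw,th,0)/tool(yaw,th,1)/' go.py; python3 -m crank '[[0,0,0,0,0,-1],[0,0,0,0,0,-2],[0,0,0,0,0,-2],[0,0,0,0,0,-2],[0,0,0,0,0,-2]]' 100 >/dev/null; for i in 1 2; do python3 -m crank '[[0,0,0,0,0,0],[0,0,0,0,0,0],[0,0,0,0,0,0],[0,0,0,0,0,0],[0,0,0,0,0,0]]' >/dev/null; done;python3 f.py;  python3 go.py 0.1 8.5 3 0
```

```text
t 14.48 F tool [-0.5 -0.1 -0.3] M tool [ 0.31 -0.09 -0.03] open 0.0928 grip 0.0 q [ 0.2   0.16  2.02 -0.    0.44  0.12]
[ 8.46 -0.99 -6.16] [-0.13  0.08 -7.01]
14.48 [ 0.2   0.16  2.02 -0.    0.44  0.12]
```

```bash
python3 -m crank '[[0,0,-2,0,0,0],[0,0,-4,0,0,0],[0,0,-6.2,0,0,0],[1.8,-0.2,-6.2,0,0,-2],[4,-0.5,-6.2,0,0,-4]]' >/dev/null; python3 -m crank '[[2,-0.2,0,0,0,-3],[4.4,-0.2,0,0,0,-3],[4.4,-0.2,0,0,0,-3],[4.4,-0.2,0,0,0,-3],[4.4,-0.2,0,0,0,-3]]'; python3 go.py 0.1 8.5 3 0;python3 - <<'E'
from h import *
import go
from st import frame
p=capture("wrist");cv2.imwrite("pics/w5.png",p["color"])
for l in("tee_grip","regulator_grip","regulator_base"):
    print(l,[(np.round(x["at"]).tolist(),round(x["conf"],2)) for x in pinpoint(l,p)[:2]])
B=frame(.205);s=sense();X=np.array(s["position"])
for n,v in(("knobtop",(0,8.5,1.3)),("grip",(0,8.5,-3.1)),("tee",(0,0,.7))):print(n,proj(p,go.C+B.apply(np.array(v)/100)).round())
print(proj(p,X-R_of(s["orientation"]).apply([0,0,.024])))
E
```

```text
clock: 15.32
position: [0.515, 0.3054, 0.1702]
orientation: [0.163, 0.61, 0.75, 0.199]
force: [-0.6, -0.4, -0.5]
opening: 0.0935
grip_force: 0.0
[0.1  0.07 0.02] [-0.17  0.06  0.03]
15.32 [ 0.42  0.09  1.94 -0.19  0.61  0.34]
tee_grip []
regulator_grip []
regulator_base [([212.0, 261.0], 0.83)]
knobtop [214. 260.]
grip [196. 260.]
tee [308. 260.]
[241.97055279 260.56329291]
```

View pics/w5.png

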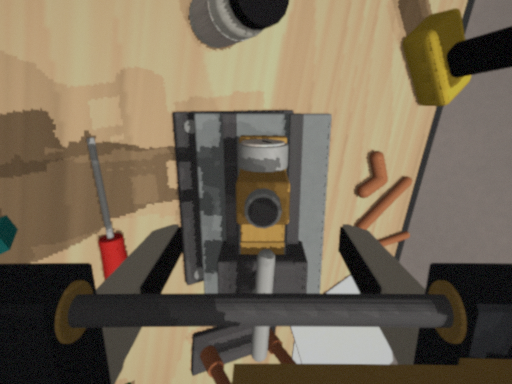

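The wrist view shows the knob at (210,263), 3–4 px from the prediction, with the block's sides parallel to the fingers. I'll correct by about 2 mm and go down onto the block.

```bash
python3 -m crank '[[0.3,0.2,2.5,0,0,0],[0.3,0.2,5,0,0,0],[0.3,0.2,7.5,0,0,0],[0.3,0.2,9,0,0,0],[0.3,0.2,10.1,0,0,0]]' >/dev/null; python3 f.py; python3 -m crank '[[0,0,0,0,0,0],[0,0,0,0,0,0],[0,0,0,0,0,0],[0,0,0,0,0,0],[0,0,0,0,0,0]]' 30 20 >/dev/null;python3 -m crank '[[0,0,0,0,0,0],[0,0,0,0,0,0],[0,0,0,0,0,0],[0,0,0,0,0,0],[0,0,0,0,0,0]]' >/dev/null; python3 f.py; python3 go.py 0 8.5 -7.1 0
```

```text
t 15.93 F tool [-1.   0.7 -0. ] M tool [ 0.34 -0.07 -0.02] open 0.0931 grip 0.0 q [ 0.4   0.3   1.94 -0.25  0.41  0.4 ]
t 16.77 F tool [-0.4 -3.1 -6.4] M tool [ 0.6  -0.04  0.05] open 0.0417 grip 20.0 q [ 0.4   0.29  1.94 -0.25  0.41  0.4 ]
[-0.21 -0.19  0.07] [-0.17  0.07 -0.01]
16.77 [ 0.4   0.29  1.94 -0.25  0.41  0.4 ]
```

```bash
python3 -m crank '[[0,0,0,0,0,0],[0,0,0,0,0,0],[0,0,0,0,0,0],[0,0,0,0,0,0],[0.3,0,0,0,0,0]]' 30 60 >/dev/null; python3 f.py; python3 -m crank '[[0.6,0,-0.05,0,0,0],[1.2,0,-0.05,0,0,0],[1.8,0,-0.05,0,0,0],[2.4,0,-0.05,0,0,0],[3,0,-0.05,0,0,0]]' >/dev/null; python3 f.py; python3 -m crank '[[0.6,0,0,0,0,0],[1.2,0,0,0,0,0],[1.8,0,0,0,0,0],[2.4,0,0,0,0,0],[2.9,0,0,0,0,0]]' >/dev/null; python3 f.py;  python3 go.py 0 8.5 -7.1 0
```

```text
t 17.18 F tool [-10.9  -3.1 -11.7] M tool [ 0.51 -1.72  0.13] open 0.0419 grip 60.0 q [ 0.41  0.3   1.94 -0.26  0.41  0.42]
t 17.6 F tool [-8.9 -4.6 -8.7] M tool [ 0.82 -1.51  0.16] open 0.0421 grip 60.0 q [ 0.47  0.32  1.91 -0.32  0.44  0.53]
t 18.02 F tool [-8.4 -3.7 -6.9] M tool [ 0.7  -1.77  0.1 ] open 0.0415 grip 60.0 q [ 0.53  0.34  1.87 -0.37  0.47  0.62]
[-6.2  -0.    0.09] [-0.41  0.3  -0.02]
18.02 [ 0.53  0.34  1.87 -0.37  0.47  0.62]
```

The regulator slid 61 mm with light resistance, so its tongue is clear of the yoke. Lifting out along the slope's normal.

```bash
python3 -m crank '[[0,0,-1,0,0,0],[0,0,-2.5,0,0,0],[0,0,-4.5,0,0,0],[0,0,-7,0,0,0],[0,0,-10,0,0,0]]' >/dev/null; python3 f.py; cat > dn.py <<'E'
import sys
from h import *
# dn.py x y z h : tool down, tool x axis at world heading h deg
x,y,z,h=[float(v) for v in sys.argv[1:]]
c,s_=np.cos(np.radians(h)),np.sin(np.radians(h))
ax=np.array([c,s_,0]);az=np.array([0,0,-1.]);R=Ro.from_matrix(np.c_[ax,np.cross(az,ax),az])
print(*move(R,[x,y,z]));s=sense();print(round(s["clock"],2),s["position"],np.round(s["joints"],2),np.round(s["force"],1),round(s["opening"],4))
E
python3 dn.py .42 .2 .33 90; python3 dn.py .578 -.275 .2 90
```

```text
t 18.43 F tool [ 6.3 -4.  10.5] M tool [ 1.1   2.21 -0.07] open 0.0413 grip 60.0 q [ 0.57  0.16  1.87 -0.29  0.66  0.55]
[-14.8   -1.88 -19.72] [29.21 -2.74 11.43]
18.43 [0.50085915 0.36697988 0.16655171] [ 0.57  0.16  1.87 -0.29  0.66  0.55] [  0.4   6.4 -11.1] 0.0413
[-64.45  -3.18  -5.31] [29.21 -2.74 11.43]
18.43 [0.50085915 0.36697988 0.16655171] [ 0.57  0.16  1.87 -0.29  0.66  0.55] [  0.4   6.4 -11.1] 0.0413
```

```bash
python3 -m crank '[[-1,0,-2,2,0,1],[-2.5,-0.2,-5,6,-0.5,2.3],[-5,-0.5,-8,11,-1,4.5],[-7.5,-0.9,-11,17,-1.6,6.8],[-10,-1.3,-14,23,-2.2,9]]' >/dev/null; python3 f.py; python3 dn.py .44 .1 .33 90
```

```text
t 18.85 F tool [-1.   1.4  8.2] M tool [ 0.1  -0.19  0.08] open 0.0416 grip 60.0 q [ 0.32  0.06  1.55 -0.02  1.42  0.27]
[-15.42  -0.43  -4.52] [ 6.43 -0.92  2.57]
18.85 [0.44230392 0.25505561 0.28762486] [ 0.32  0.06  1.55 -0.02  1.42  0.27] [ 2.3 -0.8 -8. ] 0.0416
```

```bash
python3 -m crank '[[-3,-0.1,-1.2,2,-0.2,1],[-6,-0.2,-2.4,4,-0.5,2],[-9,-0.3,-3.6,6.4,-0.9,2.6],[-12,-0.4,-4.5,6.4,-0.9,2.6],[-15.4,-0.4,-4.5,6.4,-0.9,2.6]]' >/dev/null; python3 f.py; python3 dn.py .578 -.2425 .26 90
```

```text
t 19.27 F tool [-1.3  1.4  6.8] M tool [-0.04 -0.05 -0.04] open 0.0415 grip 60.0 q [-0.03  0.02  1.5   0.    1.62 -0.02]
[-34.23  13.47   7.06] [ 0.45 -0.01 -0.03]
19.27 [0.44299245 0.0998569  0.3295839 ] [-0.03  0.02  1.5   0.    1.62 -0.02] [ 1.4 -1.3 -6.8] 0.0415
```

```bash
python3 -m crank '[[-3,1.2,0.5,0,0,0],[-6.5,2.6,1,0.4,0,0],[-10,4,2,0.4,0,0],[-13.5,5.3,3,0.4,0,0],[-17,6.7,4,0.4,0,0]]' >/dev/null; python3 -m crank '[[-3.5,1.4,0.6,0,0,0],[-7,2.8,1.2,0,0,0],[-11,4.4,1.8,0,0,0],[-14,5.6,2.4,0,0,0],[-17.2,6.8,3,0,0,0]]' >/dev/null;python3 -m crank '[[0,0,0,0,0,0],[0,0,0,0,0,0],[0,0,0,0,0,0],[0,0,0,0,0,0],[0,0,0,0,0,0]]' >/dev/null; python3 f.py; python3 dn.py .578 -.2425 .15 90
python3 - <<'E'
from h import *
q=capture("scene");t=capture("top");s=sense();X=np.array(s["position"])
r,c=proj(q,X).round().astype(int);r2,c2=proj(t,X).round().astype(int);print(r,c,r2,c2)
r0,c0=max(r-60,0),max(c-90,0);r1,c1=r2-60,c2-80
a=cv2.resize(q["color"][r0:r0+130,c0:c0+160],(400,325),interpolation=cv2.INTER_CUBIC)
b=cv2.resize(t["color"][r1:r1+130,c1:c1+160],(400,325),interpolation=cv2.INTER_CUBIC)
cv2.imwrite("pics/t1.png",np.hstack([a,b]));print(r0,c0,r1,c1)
for l in("regulator_grip","regulator_base"):
  A=pinpoint(l,q);B=pinpoint(l,t)
  print(l,[x["at"] for x in A],[x["at"] for x in B])
E
```

```text
t 20.52 F tool [1.  0.1 6.5] M tool [ 0.08 -0.05 -0.02] open 0.042 grip 60.0 q [-0.57  0.36  1.23 -0.    1.55 -0.57]
[-0.2   0.11 10.96] [-0.02  0.05 -0.03]
20.52 [ 0.576982   -0.24045568  0.25962743] [-0.57  0.36  1.23 -0.    1.55 -0.57] [ 0.1  1.  -6.5] 0.042
147 153 163 355
87 63 103 275
regulator_grip [[136.1, 150.2], [198.3, 254.2], [193.9, 315.4], [151.0, 147.8], [185.6, 203.1]] [[238.2, 264.8], [267.3, 202.3]]
regulator_base [[153.4, 145.6], [203.8, 263.9], [194.4, 327.9], [189.4, 185.0]] [[229.2, 251.6], [269.4, 191.1]]
```

View pics/t1.png

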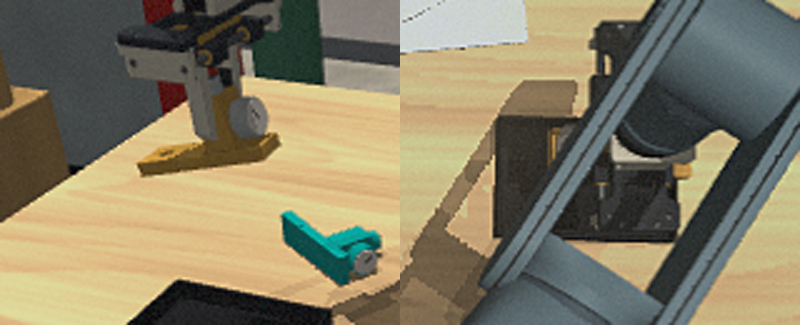

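```bash
python3 - <<'E'
from h import *
q=capture("scene");s=sense();X=np.array(s["position"])
for zb in(.22,.24,.26):
  print(zb,"ends",[proj(q,np.array([X[0]+.022,X[1]-.0325+d,zb])).round(1) for d in(-.0775,.0775)],"base",proj(q,np.array([X[0],X[1]-.0325,zb])).round(1),"grip",proj(q,np.array([X[0],X[1],zb+.044])).round(1))
img=q["color"].astype(int);b,g,r=img[...,0],img[...,1],img[...,2]
m=((r-b>60)&(r<200)&(r>90)).astype(np.uint8);m[:130]=0;m[175:]=0;m[:,:110]=0;m[:,190:]=0
for c in range(112,184,6):
  k=np.where((img[135:170,c,2]-img[135:170,c,0]>1.2*img[135:170,c,0]*.6+25))[0];print(c,k[[0,-1]]+135 if len(k) else None,end=";")
E
```

```text
0.22 ends [array([158.6, 114.7]), array([166.7, 165.6])] base [159.1 144. ] grip [145.9 152.4]
0.24 ends [array([152. , 113.3]), array([159.9, 164.7])] base [152.4 142.9] grip [138.9 151.4]
0.26 ends [array([145.2, 111.9]), array([152.9, 163.7])] base [145.7 141.8] grip [131.7 150.3]
112 None;118 [151 154];124 [147 156];130 [145 155];136 [145 154];142 [144 154];148 [144 153];154 [139 152];160 [143 151];166 [142 151];172 [140 146];178 None;
```

The regulator hangs pitched in the grip, with its tongue end drooping: the front-bottom edge runs from row 157 to 150, where a level one would drop 8 px to the right. I'll estimate the pitch.

```bash
cat > pit.py <<'E'
from h import *
from scipy.optimize import least_squares
def fit(cols,grip,base):
    q=capture("scene");X=np.array(sense()["position"])
    def pts(v):
        f,dz,dy=v;G=X+[0,dy,dz];y=np.array([0,np.cos(f),np.sin(f)]);z=np.array([0,-np.sin(f),np.cos(f)])
        b=G-.044*z-.0325*y
        e=[proj(q,b+[.022,0,0]+d*y) for d in(-.0775,.0775)]
        return G,b,e
    def res(v):
        G,b,e=pts(v);o=[]
        for c,r in cols:
            t=(c-e[0][1])/(e[1][1]-e[0][1]);o.append(e[0][0]+t*(e[1][0]-e[0][0])-r)
        if grip: o+=list(.5*(proj(q,G)-grip))+list(.5*(proj(q,b)-base))
        return o
    s=least_squares(res,[0,.03,0]);v=s.x
    print("pitch deg",np.degrees(v[0]).round(1),"grip above TCP",v[1].round(4),"dy",v[2].round(4),"res",np.round(s.fun,1),"ends",[x.round(1).tolist() for x in pts(v)[2]])
if __name__=="__main__":
    fit([(124,156.5),(130,156),(136,155),(142,154.5),(148,153.5),(154,152.5),(160,151.8),(166,151.5)],[136.1,150.2],[153.4,145.6])
E
python3 pit.py
```

```text
pitch deg 15.0 grip above TCP 0.0369 dy -0.0031 res [ 0.2 -0.1  0.2 -0.1  0.2  0.4  0.3 -0.1 -0.9 -0.3 -1.1  0. ] ends [[157.4, 118.1], [151.4, 165.8]]
```

Pitch is 15°. I'll turn the tool by -15° about its y to level it, then go down to just above the tray's rim and re-fit.

```bash
python3 -m crank '[[-0.2,0.1,1,0,-3,0],[-0.5,0.1,2,0,-7,0],[-0.8,0.1,4,0,-11,0],[-1,0.1,6.5,0,-15,0],[-1,0.1,9,0,-15,0]]' >/dev/null; python3 -m crank '[[0,0,0.5,0,0,0],[0,0,1,0,0,0],[0,0,1.5,0,0,0],[0,0,1.5,0,0,0],[0,0,1.5,0,0,0]]'; python3 f.py; python3 - <<'E'
from h import *
q=capture("scene");X=np.array(sense()["position"]);r,c=proj(q,X).round().astype(int);print(r,c)
a=q["color"][r-45:r+45,c-60:c+60]
cv2.imwrite("pics/t2.png",cv2.resize(a,(800,600),interpolation=cv2.INTER_CUBIC));print(r-45,c-60)
for l in("regulator_grip","regulator_base"):print(l,[(x["at"],x["conf"]) for x in pinpoint(l,q)[:3]])
E
```

```text
clock: 21.75
position: [0.5786, -0.2569, 0.156]
orientation: [0.093, 0.702, 0.7, -0.093]
force: [-0.2, -0.3, -5.8]
opening: 0.0418
grip_force: 60.0
t 21.75 F tool [ 1.2 -0.2  5.7] M tool [ 0.04  0.43 -0.09] open 0.0418 grip 60.0 q [-0.45  0.38  1.49 -0.26  1.17 -0.35]
181 152
136 92
regulator_grip [([193.6, 313.6], 0.81), ([170.8, 151.7], 0.75), ([182.9, 202.0], 0.75)]
regulator_base [([182.6, 144.4], 0.95), ([188.7, 186.5], 0.73), ([198.9, 327.7], 0.62)]
```

View pics/t2.png

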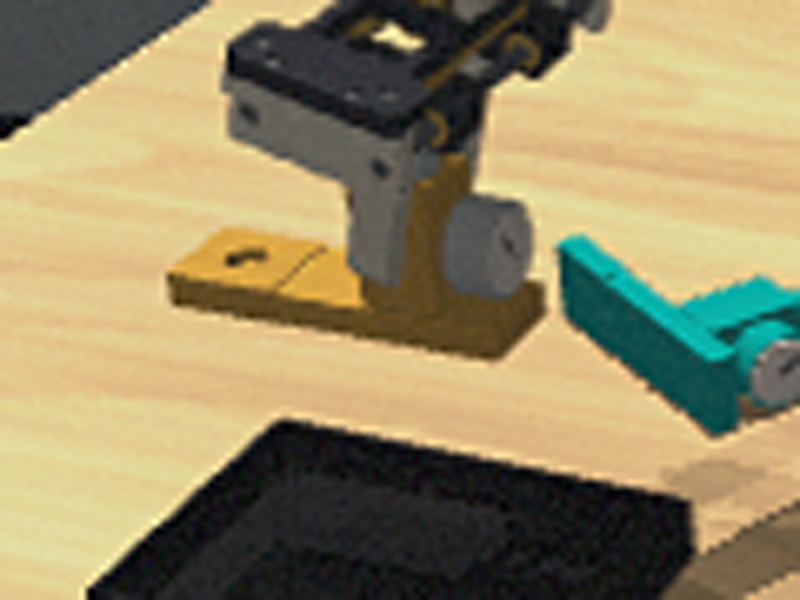

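View 10 shows the base level: its front-bottom edge runs from (305,170) to (358,497) in the crop, parallel to the tray's back edge. I have no views left, so from here I go by numbers.

```bash
python3 -c "
from pit import *
fit([(117.5,181.7),(142,185.7),(166.5,189.7)],[170.8,151.7],[182.6,144.4])
q=capture('scene')
for z in(.1,.12,.14,.16):print(z,[proj(q,np.array([.5786+.022,-.2569+.005-.0325+d,z])).round(1) for d in(-.0775,.0775)])"; python3 dn.py .578 -.252 .05 90
```

```text
pitch deg 0.8 grip above TCP 0.036 dy 0.0038 res [ 0.1  0.2  0.2 -0.6  0.2 -0.4 -0.1] ends [[181.6, 116.2], [189.6, 165.0]]
0.1 [array([195.5, 119.1]), array([204.4, 166.9])]
0.12 [array([189.6, 117.8]), array([198.4, 166.1])]
0.14 [array([183.6, 116.5]), array([192.3, 165.3])]
0.16 [array([177.4, 115.2]), array([186. , 164.4])]
[ 3.14 -0.03 10.08] [ 0.   15.08 -0.14]
22.0 [ 0.57827527 -0.25609642  0.15548523] [-0.45  0.38  1.49 -0.26  1.17 -0.35] [ 0.2  0.2 -6.4] 0.0416
```

```bash
python3 -m crank '[[1,0,3,0,-0.8,0],[2,0,6,0,-0.8,0],[2.9,0,8.5,0,-0.8,0],[3.5,0,10.3,0,-0.8,0],[4,0,11.9,0,-0.8,0]]' >/dev/null; python3 -m crank '[[0,0,0,0,0,0],[0,0,0,0,0,0],[0,0,0,0,0,0],[0,0,0,0,0,0],[0,0,0,0,0,0]]'; python3 f.py
```

```text
clock: 22.83
position: [0.5791, -0.2487, 0.0312]
orientation: [0.099, 0.701, 0.699, -0.097]
force: [-0.1, -0.0, -5.7]
opening: 0.0416
grip_force: 60.0
t 22.83 F tool [ 1.5 -0.1  5.5] M tool [ 0.04  0.48 -0.02] open 0.0416 grip 60.0 q [-0.43  0.51  1.64 -0.32  0.91 -0.24]
```

```bash
python3 -m crank '[[0.05,0,0.2,0,0,0],[0.1,0,0.4,0,0,0],[0.15,0,0.6,0,0,0],[0.2,0,0.8,0,0,0],[0.26,0,0.97,0,0,0]]'|grep -E "pos|force"; python3 -m crank '[[0.02,0,0.08,0,0,0],[0.04,0,0.16,0,0,0],[0.06,0,0.24,0,0,0],[0.08,0,0.3,0,0,0],[0.1,0,0.38,0,0,0]]'|grep -E "pos|force"
```

```text
position: [0.5777, -0.2481, 0.0189]
force: [0.4, 0.4, -6.2]
grip_force: 60.0
position: [0.5779, -0.2483, 0.0154]
force: [0.6, 0.6, -7.7]
grip_force: 60.0
```

```bash
for i in 1; do python3 -m crank '[[0.01,0,0.05,0,0,0],[0.03,0,0.1,0,0,0],[0.04,0,0.15,0,0,0],[0.05,0,0.2,0,0,0],[0.05,0,0.2,0,0,0]]'|grep -E "pos|force"; python3 -m crank '[[0.01,0,0.05,0,0,0],[0.03,0,0.1,0,0,0],[0.04,0,0.15,0,0,0],[0.05,0,0.2,0,0,0],[0.05,0,0.2,0,0,0]]'|grep -E "pos|force"; done
```

```text
position: [0.578, -0.2485, 0.0149]
force: [-4.7, 2.6, 6.4]
grip_force: 60.0
position: [0.5781, -0.2495, 0.0143]
force: [-6.9, 2.2, 13.4]
grip_force: 60.0
```

It touched the floor at about z 0.015. I'll ease the grip first, so the base settles flat, then open part way.

```bash
python3 -m crank '[[0,0,-0.05,0,0,0],[-0.02,0,-0.1,0,0,0],[-0.02,0,-0.1,0,0,0],[-0.02,0,-0.1,0,0,0],[-0.02,0,-0.1,0,0,0]]' 44 5|grep force; python3 -m crank '[[0,0,0,0,0,0],[0,0,0,0,0,0],[0,0,0,0,0,0],[0,0,0,0,0,0],[0,0,0,0,0,0]]' 70 5; python3 -m crank '[[0,0,0,0,0,0],[0,0,0,0,0,0],[0,0,0,0,0,0],[0,0,0,0,0,0],[0,0,0,0,0,0]]'; python3 f.py
python3 - <<'E'
from h import *
q=capture("scene")
for l in("regulator_grip","regulator_base"):print(l,[(x["at"],round(x["conf"],2)) for x in pinpoint(l,q)[:4]])
for z,n in((.049,"grip"),(.005,"base")):print(n,proj(q,np.array([.578,-.2445-(0 if n=="grip" else .0325),z])).round(1))
E
```

```text
force: [-5.6, -0.2, 8.4]
grip_force: 5.0
clock: 25.33
position: [0.5781, -0.2483, 0.0121]
orientation: [0.097, 0.701, 0.7, -0.098]
force: [-0.3, 0.6, 0.5]
opening: 0.0644
grip_force: 0.0
clock: 25.75
position: [0.5778, -0.2483, 0.0122]
orientation: [0.097, 0.701, 0.7, -0.098]
force: [0.6, 0.2, 0.4]
opening: 0.0652
grip_force: 0.0
t 25.75 F tool [ 0.1  0.6 -0.4] M tool [ 0.04  0.06 -0.05] open 0.0652 grip 0.0 q [-0.43  0.53  1.65 -0.33  0.87 -0.22]
regulator_grip [([199.8, 253.3], 0.87), ([195.0, 314.4], 0.86), ([185.1, 202.1], 0.72), ([215.6, 163.5], 0.57)]
regulator_base [([206.0, 261.2], 0.97), ([188.0, 187.1], 0.75), ([222.9, 157.1], 0.63), ([194.7, 326.4], 0.57)]
grip [212.7 161.2]
base [222.8 153.4]
```

```bash
python3 -m crank '[[0,0,-2,0,0,0],[0,0,-4,0,0,0],[0,0,-7,0,0,0],[0,0,-10,0,0,0],[0,0,-13,0,0,0]]'|grep force; python3 -m crank '[[0,0,-3,0,0,0],[3,0,-6,0,0,0],[7,0,-9,0,0,0],[11,0,-10,0,0,0],[15,0,-10,0,0,0]]'|grep -E "pos|force"; python3 -m crank '[[2,-3,-1,0,0,0],[4,-6,-1,0,0,0],[6,-10,-1,0,0,0],[8,-14,-1,0,0,0],[8,-18,-1,0,0,0]]'|grep -E "pos|force|clo"
python3 - <<'E'
from h import *
q=capture("scene");t=capture("top")
D=lambda l,p:[(np.round(x["at"]).tolist(),round(x["conf"],2)) for x in pinpoint(l,p)[:4]]
for l in("regulator_grip","regulator_base","jar_mid","pipe_mid","screwdriver_grip"):print(l,D(l,q),D(l,t))
print([proj(t,np.array(v)).round() for v in((.578,-.2445,.049),(.578,-.277,.005))])
# brass extents in tray
for n,p,w in(("scene",q,(190,245,100,200)),("top",t,(145,205,305,392))):
  h=cv2.cvtColor(p["color"][w[0]:w[1],w[2]:w[3]],cv2.COLOR_BGR2HSV);m=((h[...,1]>110)&(h[...,2]>60)&(h[...,0]>12)&(h[...,0]<30)).astype(np.uint8)
  k,_,st,ce=cv2.connectedComponentsWithStats(m);print(n,[(st[i]+[w[2],w[0],0,0,0]).tolist() for i in range(1,k) if st[i,4]>15])
X=[.578,-.277]
for n,p in(("scene",q),("top",t)):print(n,"expect base top corners [row,col]",[proj(p,np.array([X[0]+a,X[1]+b,.021])).round().tolist() for a in(-.022,.022) for b in(-.0775,.0775)])
E
```

```text
force: [-0.1, -0.9, -0.4]
grip_force: 0.0
position: [0.5803, -0.046, 0.1977]
force: [1.1, 0.2, -0.9]
grip_force: 0.0
clock: 27.15
position: [0.4007, 0.0347, 0.1808]
force: [-0.2, -0.5, 1.8]
grip_force: 0.0
regulator_grip [([212.0, 163.0], 0.98), ([198.0, 254.0], 0.97), ([184.0, 204.0], 0.91), ([191.0, 312.0], 0.57)] [([243.0, 328.0], 0.94), ([177.0, 338.0], 0.92), ([266.0, 205.0], 0.65), ([239.0, 263.0], 0.62)]
regulator_base [([223.0, 156.0], 0.81), ([196.0, 326.0], 0.79), ([191.0, 186.0], 0.77), ([206.0, 262.0], 0.63)] [([241.0, 341.0], 0.93), ([230.0, 251.0], 0.88), ([268.0, 191.0], 0.74), ([178.0, 348.0], 0.6)]
jar_mid [([246.0, 415.0], 0.62), ([227.0, 148.0], 0.61), ([222.0, 157.0], 0.21)] [([189.0, 104.0], 0.63), ([173.0, 338.0], 0.41)]
pipe_mid [([236.0, 256.0], 0.61), ([223.0, 155.0], 0.56)] [([156.0, 240.0], 0.79)]
screwdriver_grip [([223.0, 314.0], 0.79)] []
[array([174., 341.]), array([176., 349.])]
scene [[128, 202, 54, 30, 755]]
top [[322, 167, 51, 17, 569]]
scene expect base top corners [row,col] [[210.0, 134.0], [219.0, 179.0], [218.0, 126.0], [227.0, 172.0]]
top expect base top corners [row,col] [[183.0, 375.0], [182.0, 324.0], [169.0, 375.0], [168.0, 324.0]]
```

```bash
python3 - <<'E'
from h import *
q=capture("scene")["color"];a=cv2.imread("pics/scene.png")
for n,(r,c,h,w) in dict(jar=(225,398,50,35),pipe=(200,240,75,35),screwdr=(216,290,18,30),green=(180,235,30,38),turq=(170,170,32,50)).items():
  g=lambda i:cv2.cvtColor(i[r:r+h,c:c+w],cv2.COLOR_BGR2GRAY).astype(np.float32)
  print(n,np.round(cv2.phaseCorrelate(g(a),g(q)),2),np.abs(g(a)-g(q)).mean().round(1)) if 0 else print(n,cv2.phaseCorrelate(g(a),g(q)),np.abs(g(a)-g(q)).mean())
s=sense();print(s["clock"],max(np.abs(s["joint_velocities"])))
E
```

```text
jar ((-0.060599871412389206, -0.00814814185888224), 0.9860660404629178) 2.32
pipe ((-0.17940726542675733, 0.3945938368053419), 0.7663191576357241) 10.518857
screwdr ((-0.45450396945839344, -0.1181669717821503), 0.7393168427326061) 37.922222
green ((-0.06736071231080132, 0.14353184802672558), 0.9217453440030415) 4.050877
turq ((0.004730419234153516, -0.015809405813264732), 1.0010580743849278) 2.031875
27.8 0.006538156761700078
```

Nothing else has moved (the remaining differences are shadows and the arm), the regulator stands flat in the tray, and the robot is clear of everything.

```bash
python3 -c "
from bench import job_done;print(job_done())"
```

```text
the job is handed in; nothing more can be done
None
```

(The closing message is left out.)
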